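# Seat the ring holder in the bench vise and lock it

## Robot

A 6-joint arm with a two-finger parallel gripper is mounted at the origin on the work surface. World frame = base frame: x ahead of the robot, y to its left, z up, the work surface at z = 0. Lengths are in mm, angles in rad, forces in N, time in s.
With the tool pointing down it reaches from about 275 to 1000 mm from the base axis. Payload 8.4 kg.
Tool frame: the origin (TCP) lies at the very end of the fingers, on their centre line; the grasp point (between the pads) lies 19 mm behind it; z points along the fingers, x is the direction in which the jaws open and shut, and the axes are right-handed (so a half turn about z gives the same grasp; the last joint's range is limited). The gripper opens to 85 mm and grips with 20 to 120 N. Pads are 22 mm wide; open, the fingers measure 114 mm over their backs; the gripper's body (76 mm by 85 mm) begins 54 mm behind the grasp point. The pads swing forward as they close: fully open they stand 13 mm farther back than shut.
Start: joints at [-1.265, 0.353, 1.633, -0, 1.155, -0.002], TCP at [189.35, -595.629, 231.281] pointing down, gripper open.
Joint ranges: [-2.63, 2.63], [-0.92, 2.1], [0.06, 2.66], [-1.3, 4.44], [0, 2.69], [-3.02, 3.02]. Speed limits (rad/s): [2.22, 2.22, 2.79, 3.14, 3.14, 3.14].

## Interface

Orientations are given as [roll, pitch, yaw] about the fixed x, y, z axes, in that order (R = Rz(yaw) Ry(pitch) Rx(roll)).
In Python, from rig import r gives the robot as it stands.
- The arm moves only by the tool arm_command, never from a script. Its argument "targets" is a list of rows, each a list of 6 numbers: the shift along the tool's x, y, z in m, then the turn, a rotation vector about the tool's x, y, z in rad. A call has 1 to 20 rows; each row shifts and turns the commanded pose from where the row before left it, along the tool's axes as they then stand; what a row does not reach is not made up. A row lasts 1/12 s, in which the tool goes at most 41.7 mm and 7.16 degrees, less where a joint would pass 70% of its speed; a pose out of reach is approached as far as the arm can. A call is refused whole if a number of a shift passes 0.0417 or a number of a turn 0.125, either way. A call with a gripper value outside its range is refused whole. "fingers" is the finger opening in m, from 0 to 0.0854, set as the call begins (left out, the last holds). The fingers move at their own pace and stop on an object; "squeeze" is the grip in N (left out, the last holds). Time passes only in rows, so rows that do not move let the fingers close. It gives the time, the measured TCP pose, the force and the opening at its end, in the units of the state.
- r.sense(): the state, without advancing time (a new reading comes with each control period).
- r.grab_frame(name): name is "scene" or "top"; returns a dict with "image" (400x640x3 uint8, blue, green, red), "fx", "fy", "cx", "cy" (pixels), "xyz" and "orientation" of the camera in the world. Camera axes: x right, y down, z forward; pixel columns grow to the right and rows downward; lengths in mm; the calibration is good to about 2 mm. A picture is of the moment at which its call begins. There is no depth.
- r.sign_off(): hands the job in, once; it reports no verdict.
The state is a dict: "clock": time; "qpos": joint angles; "qvel": joint speeds; "joint_efforts": joint torques, N m; "eef_pos": TCP position; "tcp_rot": TCP orientation; "contact_force": force on the tool from outside, world axes, zero at the start; "wrist_torque": the same for the moment, N m; "opening": opening from 0.0 (shut) to 1.0 (fully open).
Only numpy, scipy, OpenCV 4.12 (cv2) and the standard library are available. Lean on these libraries where they do the work, as an engineer would, in place of code of your own. Each camera call takes 0.05 s, during which the arm holds its last target.

## Task

Take the ring holder (the tool with the straight knurled grip and a finger ring clamped on top) out of the wooden stand and put its shank into the bore of the bench vise: lean it about ten degrees so that one edge of its foot enters the tight bore first, then straighten it and slide it down, without dropping it, until its flange sits fully home. Then press the vise's locking cap all the way down and let go, leaving the other two tools where they are in the stand.

Things in the scene. Friction and masses are not known exactly. Their poses are not given: they have to be found in the camera images.
- holder_grip (a point): Ring holder, round, loose, about 150 g, upright in one of the stand's three holes (varies). Point: middle of its grip, on its axis; z up along it. From the foot up: shank 18 mm diameter, 38 long, foot chamfered (14.4 mm face, 2.5 high); flange 32 diameter, 6 thick; knurled grip 24 diameter, 44 long; 16.5 of jaws with a finger ring. Point is 66 mm above the foot, 38.5 below the very top.
- holder_foot (a point): Centre of the foot face of the ring holder's shank, on its axis, 66 mm below holder_grip; z up along the holder. The flange's underside is 38 mm above it.
- bore_mouth (a point): Centre of the bore's mouth in the vise's flat top, 96 mm above the table (vise fixed; place and yaw vary). Bore vertical, 19.5 mm diameter, 43 deep; z up. x points along the head (116 long, 62 wide) to the locking cap, 54 mm away on +x. The head ends 32 mm off on -x, 31 on either y side. Home: the holder's flange lies on the top, its foot 38 mm below this point.
- cap_top (a point): Centre of the top of the vise's locking cap, a dark steel knurled button 26 mm diameter and 14 mm high, standing on a stem over a 37 mm wide collar; it moves straight down by 8 mm. Fully raised its top is 26 mm above the vise's top face, fully down 18 mm.
- lock_cap (a joint): Travel of the locking cap: 0 fully raised, 0.008 m fully down. It starts raised or up to 1.5 mm down. Friction holds it wherever it is left; it takes about 5 N to move it, and it meets a firm stop at the bottom.
- stand: Fixed wooden block 200 mm long (x), 52 mm wide (y), 52 mm high, origin at the centre of its underside; its place and yaw vary. Three vertical through holes 26 mm diameter at x = -66, 0 and 66 mm on its centre line; a tool hangs in each by its 32 mm flange, lying on the block's top.
- pusher: One of the other two tools in the stand: a 12 mm shank, a flange, and a black ball 36 mm across as its head, 52 mm above the flange at most; origin at its foot, 34 mm below the underside of its flange. Leave it.
- punch: The other of the other two tools: a 22 mm shank, a flange, a thin 10 mm stem and a flat disc 26 mm across on top, 41 mm above the flange; origin at its foot, 30 mm below the underside of its flange. Leave it.
Things that resemble listed ones, but are neither listed nor needed, are in the scene too. Leave any blue, orange or yellow look-alike of the part that bears holder_grip alone.

How it is judged (in metres and radians):
On the way, in this order (a step that is already met when the one before it is completed fails the run):
1. the leaning holder (more than 0.12 rad) has the edge of its foot in the bore: foot centre at least 1 mm below the mouth and within 5 mm of the bore's axis (z of holder_foot in the frame of bore_mouth below -0.001 m and horizontal distance between holder_foot and bore_mouth below 0.005 m and angle between holder_foot's own z axis and vertical above 0.12 rad), for 0.1 s.
2. the holder is upright and fully home in the bore (foot at least 35.5 mm below the mouth), the cap not yet pressed (z of holder_foot in the frame of bore_mouth below -0.0355 m and horizontal distance between holder_foot and bore_mouth below 0.003 m and angle between holder_foot's own z axis and vertical below 0.04 rad and value of joint lock_cap below 0.004 m), for 0.2 s.
3. the locking cap is pressed down (at least 6.5 of 8 mm) (value of joint lock_cap above 0.0065 m), for 0.2 s.
At the end, for the whole second after the job is handed in: The ring holder stands in the bore: foot at least 35.5 mm below the mouth, within 3 mm of the bore's axis, tilt under 0.04 rad, at rest; the locking cap is at least 6.5 mm down; the pusher and the punch are within 20 mm of where they started (z of holder_foot in the frame of bore_mouth below -0.0355 m and horizontal distance between holder_foot and bore_mouth below 0.003 m and angle between holder_foot's own z axis and vertical below 0.04 rad and value of joint lock_cap above 0.0065 m and linear speed of holder below 0.02 m/s and distance of each of pusher, punch from where it was at the start of the episode below 0.02 m); the robot touches nothing.
It fails at once if the holder is dropped into the bore (faster than 0.5 m/s at or in the bore) (linear speed of holder above 0.5 m/s and horizontal distance between holder_foot and bore_mouth below 0.02 m and z of holder_foot in the frame of bore_mouth below 0.03 m).
It fails at once if one of the other two tools is moved by more than 20 mm (distance of any of pusher, punch from where it was at the start of the episode above 0.02 m).
It also fails if it takes over 58 s, if anything falls off the work surface, if the arm or the gripper's body presses on something with over 40 N, if the wrist force passes 120 N, or if a joint passes its speed limit or range.

## Working session

There is one attempt and no reset: what is moved stays moved. The work goes in short steps, Python scripts to look and compute and a tool call to move; the robot and the scene stay as the last step left them, time stands still between calls to the robot, and variables do not carry over. Pictures are saved under pics/ and viewed, and the job is handed in when it is done.

Besides the shell and the picture viewer there is one more tool, called by a JSON object that holds its "method" and its "body", one argument or row to a line. arm_command: Moves the arm, as the interface text tells. Its arguments: {"type":"object","properties":{"targets":{"type":"array"},"fingers":{"type":"number"},"squeeze":{"type":"number"}},"required":["targets"]}

```bash
ls; mkdir -p pics; python3 - <<'E'
from rig import r
import cv2
print(r.sense())
for n in("scene","top"):
    f=r.grab_frame(n); cv2.imwrite(f"pics/{n}0.png",f["image"]); print({k:v for k,v in f.items() if k!="image"})
E
```

```text
pics
{'clock': 0.0, 'qpos': array([-1.26540796e+00,  3.53668628e-01,  1.63414899e+00,  1.22404880e-05,
        1.15516979e+00, -2.40961459e-03]), 'qvel': array([7.48682508e-05, 9.13040867e-04, 1.77124672e-03, 6.92375351e-04,
       1.45338194e-04, 4.47059740e-04]), 'joint_efforts': array([-2.27359538e-03, -6.05256557e+01, -3.42067838e+01, -4.06832498e-05,
        9.52723261e-03,  8.99381007e-06]), 'eef_pos': array([ 189.20534888, -595.17357081,  230.54252106]), 'tcp_rot': array([-3.14157810e+00,  1.39472360e-03, -1.26300328e+00]), 'contact_force': array([ 0.10102516, -0.00746178, -0.15978097]), 'wrist_torque': array([ 0.05379191,  0.0172653 , -0.04022592]), 'opening': 1.0002772397889934}
{'fx': 393.54580878238875, 'fy': 393.54580878238875, 'cx': 320.3494107465834, 'cy': 201.90979347410106, 'xyz': array([981.83028797, 268.14784118, 687.42125681]), 'orientation': array([-2.37912832,  0.01946768,  1.98208197])}
{'fx': 519.3850176527357, 'fy': 519.3850176527357, 'cx': 311.6806202966576, 'cy': 205.50435756840199, 'xyz': array([ 313.31916256,   40.67925306, 1123.87972007]), 'orientation': array([-2.96175164, -0.02664035, -1.58228675])}
```

View pics/scene0.png

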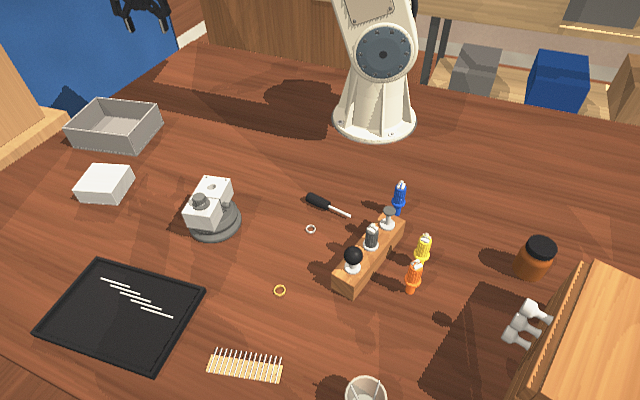

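View pics/top0.png

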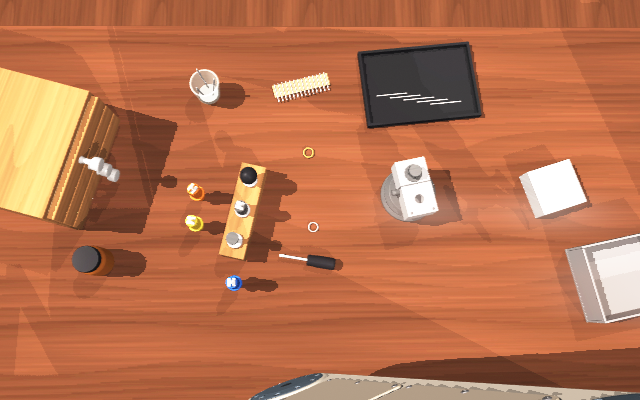

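Candidates for the holder, in scene and top pixels: grey in the stand's middle hole (372,237 / 242,209), blue (399,195 / 233,283), orange (414,275 / 196,192) and yellow (424,247 / 194,223). I choose the grey one in the stand and check it in close crops.

```bash
python3 - <<'E'
import cv2,numpy as np
s=cv2.imread("pics/scene0.png");t=cv2.imread("pics/top0.png")
z=lambda im,x,y,w,h,k:cv2.resize(im[y:y+h,x:x+w],None,fx=k,fy=k,interpolation=cv2.INTER_CUBIC)
cv2.imwrite("pics/c1.png",z(s,320,175,130,130,4.6))
cv2.imwrite("pics/c2.png",z(s,170,165,85,85,7))
cv2.imwrite("pics/c3.png",z(t,205,150,90,120,5))
cv2.imwrite("pics/c4.png",z(t,370,145,80,80,7))
E
```

```text
(no output)
```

View pics/c1.png

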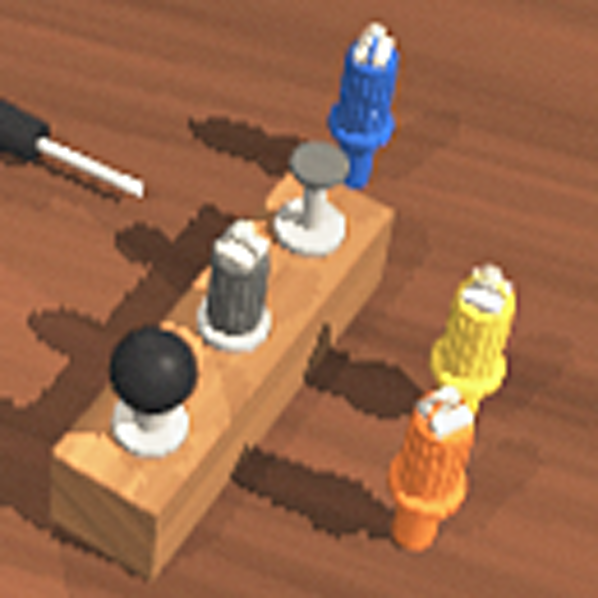

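View pics/c2.png

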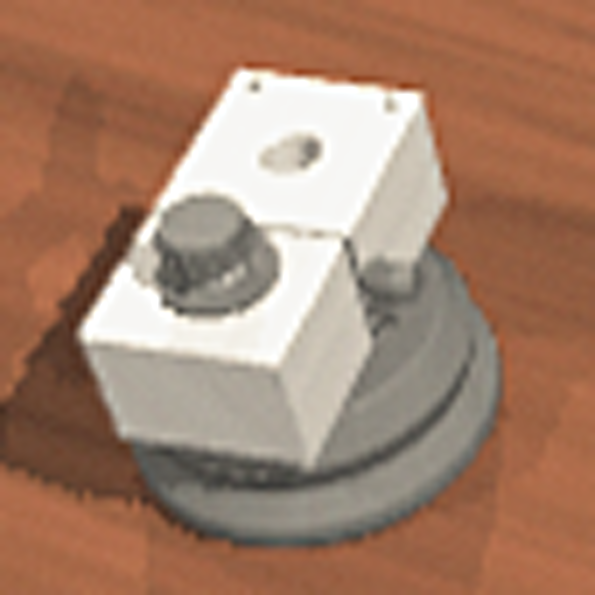

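View pics/c3.png

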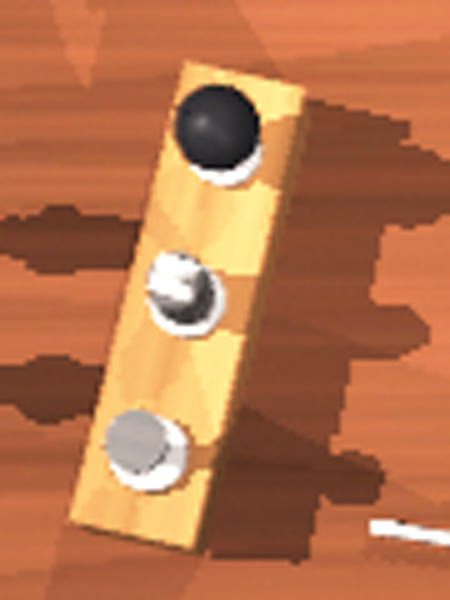

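View pics/c4.png

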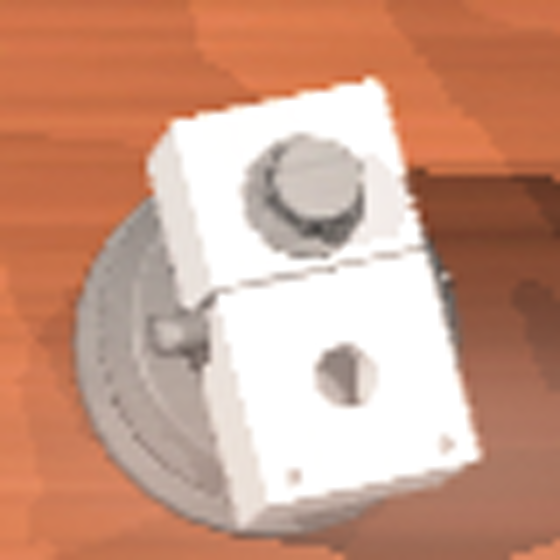

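The grey one is the ring holder: dark knurled grip, white jaws, in the stand's middle hole. Next I fit the known models to points picked in both views.

```bash
cat > h.py <<'E'
import numpy as np,cv2
from scipy.optimize import least_squares
from scipy.spatial.transform import Rotation as R
C={'scene':dict(f=393.54580878,cx=320.34941,cy=201.909793,p=np.array([981.83028797,268.14784118,687.42125681]),o=[-2.37912832,0.01946768,1.98208197]),
'top':dict(f=519.38501765,cx=311.68062,cy=205.504357,p=np.array([313.31916256,40.67925306,1123.87972007]),o=[-2.96175164,-0.02664035,-1.58228675])}
def proj(P,n):
    c=C[n];q=R.from_euler('xyz',c['o']).inv().apply(np.atleast_2d(P)-c['p'])
    return q[:,:2]/q[:,2:]*c['f']+[c['cx'],c['cy']]
def ray(uv,n,z):
    c=C[n];d=R.from_euler('xyz',c['o']).apply([(uv[0]-c['cx'])/c['f'],(uv[1]-c['cy'])/c['f'],1])
    return c['p']+d*(z-c['p'][2])/d[2]
def px(u,v,ox,oy,k): return [(u+.5)/k-.5+ox,(v+.5)/k-.5+oy]
def fit(obs,x0):
    # obs (cam,uv,local xyz)
    def res(x,raw=False):
        c,s=np.cos(x[2]),np.sin(x[2]);o=[]
        for n,uv,l in obs:
            P=[x[0]+c*l[0]-s*l[1],x[1]+s*l[0]+c*l[1],l[2]]
            o.append(proj(P,n)[0]-uv)
        return np.array(o).ravel()
    r=least_squares(res,x0,loss='soft_l1');return r.x,res(r.x).reshape(-1,2)
E
python3 - <<'E'
from h import *
np.set_printoptions(precision=2,suppress=True)
T=lambda u,v:px(u,v,370,145,7); S=lambda u,v:px(u,v,170,165,7)
print("bore",ray(T(346,374),'top',96),ray(S(292,152),'scene',96))
print("cap",ray(T(318,178),'top',121.5),ray(S(203,224),'scene',121.5))
v=[('top',T(346,374),(0,0,96)),('scene',S(292,152),(0,0,96)),
('top',T(318,178),(54,0,121.5)),('scene',S(203,224),(54,0,121.5))]
# corners: lower-right in top = -x end
for sgn in (1,):
    a=v+[('top',T(378,80),(84,-31,96)),('top',T(480,460),(-32,-31,96)),('top',T(180,120),(84,31,96)),
     ('scene',S(240,70),(-32,-31,96)),('scene',S(425,95),(-32,31,96)),('scene',S(80,340),(84,-31,96)),('scene',S(278,372),(84,31,96))]
    for n in(None,'top','scene'):
        o=[q for q in a if n is None or q[0]==n]
        x,e=fit(o,[300,-180,0.2]);print(n,x);print(e.tolist() if n is None else '')
T=lambda u,v:px(u,v,205,150,5); S=lambda u,v:px(u,v,320,175,4.6)
for nm,uv,n in(('ll',T(70,520),'top'),('ul',T(185,62),'top'),('ur',T(306,92),'top'),('lr',T(205,550),'top'),('a',S(50,460),'scene'),('b',S(155,515),'scene'),('c',S(397,210),'scene')):
    print(nm,ray(uv,n,52))
E
```

```text
bore [ 513.96 -206.85   96.  ] [ 516.33 -206.57   96.  ]
cap [ 566.02 -195.44  121.5 ] [ 571.66 -192.82  121.5 ]
None [ 514.92 -207.04  -24.93]
[[0.07121266097692569, -0.4664143458317369], [0.19305591643404796, -0.4733145832002492], [0.35975066664576616, -0.8828592379491624], [-0.2765181688161249, -1.6978426499187265], [-0.02360825360636909, -0.6490909893241223], [-0.40426940126212685, -0.6576764018169854], [-0.8374607778358722, -0.41783554544747403], [0.3541178767191866, -0.28907102984894095], [-0.09308397184281603, -0.32797826012412656], [0.16581583872377337, -1.3336952877697001], [0.12315260005789241, -1.5655272573272612]]
top [ 513.64 -207.23  -43.78]

scene [ 317.94 -190.73   -0.52]

ll [408.8  202.27  52.  ]
ul [602.77 157.63  52.  ]
ur [589.42 106.3   52.  ]
lr [395.98 146.85  52.  ]
a [597.82 108.13  52.  ]
b [605.45 156.98  52.  ]
c [410.17 203.82  52.  ]
```

```bash
cat >> h.py <<'E'
def circ(p,r,ax=(0,0,1),n=48):
    ax=np.array(ax,float);ax/=np.linalg.norm(ax)
    a=np.cross(ax,[1,0,0.3]);a/=np.linalg.norm(a);b=np.cross(ax,a)
    t=np.linspace(0,2*np.pi,n);return np.array(p)+r*(np.cos(t)[:,None]*a+np.sin(t)[:,None]*b)
def overlay(im,n,curves,x,y,w,h,k,out,shift=(0,0)):
    z=cv2.resize(im[y:y+h,x:x+w],None,fx=k,fy=k,interpolation=cv2.INTER_CUBIC)
    for P,col in curves:
        q=(proj(P,n)+shift-[x,y]+.5)*k-.5
        cv2.polylines(z,[np.round(q*8).astype(int)],False,col,1,cv2.LINE_AA,3)
    cv2.imwrite(out,z);return z
def holder(foot,ax=(0,0,1),col=((0,255,0),(255,0,255),(0,255,255))):
    f=np.array(foot,float);ax=np.array(ax,float)/np.linalg.norm(ax)
    return [(circ(f+ax*38,16,ax),col[0]),(circ(f+ax*44,16,ax),col[0]),(circ(f+ax*44,12,ax),col[1]),(circ(f+ax*88,12,ax),col[1]),(circ(f,7.2,ax),col[2]),(circ(f+ax*38,9,ax),col[2]),(np.array([f,f+ax*104.5]),col[2])]
E
python3 - <<'E'
from h import *
s=cv2.imread("pics/scene0.png");t=cv2.imread("pics/top0.png")
H=[c for c in holder((499,153,14))][:4]
c_,s_=np.cos(-.226),np.sin(-.226)
def box(cx,cy,yaw,x0,x1,y0,y1,z):
    c,s=np.cos(yaw),np.sin(yaw);return np.array([[cx+c*a-s*b,cy+s*a+c*b,z] for a,b in((x0,y0),(x1,y0),(x1,y1),(x0,y1),(x0,y0))])
B=[(box(500,153.5,-.226,-100,100,-26,26,52),(255,0,0))]
a=overlay(t,'top',H+B,205,150,90,120,4.8,'pics/o1.png')
b=overlay(s,'scene',H+B,325,205,90,100,5.6,'pics/o2.png')
h=576
b=cv2.copyMakeBorder(b[:h],0,max(0,h-b.shape[0]),0,0,cv2.BORDER_CONSTANT)
o=np.hstack([a[:h,:395],b[:h,:400]]);cv2.imwrite('pics/o12.png',o);print(o.shape)
print("orange",ray((196,190),'top',100),"yel",ray((194,222),'top',100))
E
```

```text
(576, 795, 3)
orange [532.31167308 242.70061887 100.        ] yel [467.54892421 244.81796588 100.        ]
```

View pics/o12.png

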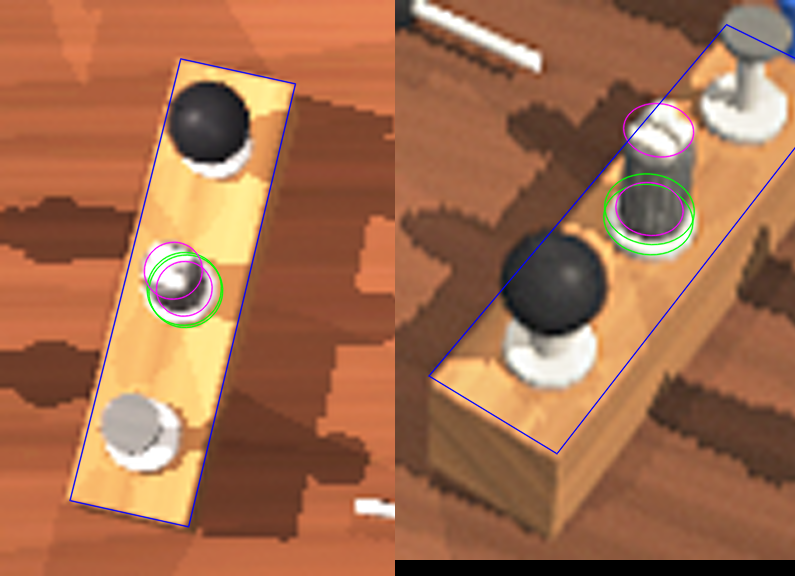

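```bash
cat > m.py <<'E'
from h import *
def plan(s,tgt,rpy,pivot=0.0):
    """tool-frame total shift and rotvec from the measured pose to tgt"""
    R0=R.from_euler('xyz',s['tcp_rot']);R1=R.from_euler('xyz',rpy)
    print('pos',np.round(s['eef_pos'],1),'rot',np.round(s['tcp_rot'],4),'F',np.round(s['contact_force'],1),'open',round(s['opening'],3),'t',round(s['clock'],2))
    print('shift mm (tool)',np.round(R0.inv().apply(np.array(tgt)-s['eef_pos']),2),'turn(tool)',np.round((R0.inv()*R1).as_rotvec(),4))
E
python3 - <<'E'
from m import *; from rig import r
plan(r.sense(),(500.2,153.5,231),(np.pi,0,-1.797))
E
```

```text
pos [ 189.2 -595.2  230.6] rot [-3.1416e+00  1.2000e-03 -1.2630e+00] F [-0.4 -0.1 -0.6] open 1.001 t 0.1
shift mm (tool) [-6.1932e+02 -5.2320e+02  4.1000e-01] turn(tool) [3.00e-04 1.20e-03 5.34e-01]
```

{"method": "arm_command", "body": {
  "targets": [
    [-0.0308,-0.0262,0,0,0,0],
    [-0.0308,-0.0262,0,0,0,0],
    [-0.0308,-0.0262,0,0,0,0],
    [-0.0308,-0.0262,0,0,0,0],
    [-0.0308,-0.0262,0,0,0,0],
    [-0.0308,-0.0262,0,0,0,0],
    [-0.0308,-0.0262,0,0,0,0],
    [-0.0308,-0.0262,0,0,0,0],
    [-0.0308,-0.0262,0,0,0,0],
    [-0.0308,-0.0262,0,0,0,0],
    [-0.0308,-0.0262,0,0,0,0],
    [-0.0308,-0.0262,0,0,0,0],
    [-0.0308,-0.0262,0,0,0,0],
    [-0.0308,-0.0262,0,0,0,0],
    [-0.0308,-0.0262,0,0,0,0],
    [-0.0308,-0.0262,0,0,0,0],
    [-0.0308,-0.0262,0,0,0,0],
    [-0.0308,-0.0262,0,0,0,0],
    [-0.0308,-0.0262,0,0,0,0],
    [-0.0308,-0.0262,0,0,0,0]
  ]
}}

```text
clock: 1.77
eef_pos: [502.2, 152.3, 231.1]
tcp_rot: [3.141, -0.0, -1.263]
contact_force: [0.5, -0.7, 0.0]
opening: 1.0
```

{"method": "arm_command", "body": {
  "targets": [
    [0,0,0,0,0,0.107],
    [0,0,0,0,0,0.107],
    [0,0,0,0,0,0.107],
    [0,0,0,0,0,0.107],
    [0,0,0,0,0,0.106],
    [0,0,0,0,0,0],
    [0,0,0,0,0,0]
  ],
  "fingers": 0.06
}}

```text
clock: 2.35
eef_pos: [501.9, 150.1, 231.1]
tcp_rot: [3.141, -0.0, -1.794]
contact_force: [-0.3, -0.5, -0.6]
opening: 0.705
```

```bash
python3 - <<'E'
from m import *; from rig import r
plan(r.sense(),(500.2,153.5,150),(np.pi,0,-1.797))
E
```

```text
pos [501.9 150.1 231.1] rot [ 3.1412e+00 -2.0000e-04 -1.7937e+00] F [-0.3 -0.5 -0.6] open 0.705 t 2.35
shift mm (tool) [-2.92  2.39 81.07] turn(tool) [ 0.0004 -0.0002  0.0033]
```

{"method": "arm_command", "body": {
  "targets": [
    [-0.001,0.001,0.0178,0,0,0],
    [-0.001,0.001,0.0178,0,0,0],
    [-0.001,0.0004,0.0178,0,0,0],
    [0,0,0.0178,0,0,0],
    [0,0,0,0,0,0],
    [0,0,0,0,0,0]
  ]
}}

```text
clock: 2.85
eef_pos: [499.8, 153.4, 159.6]
tcp_rot: [3.14, -0.001, -1.795]
contact_force: [0.3, 0.3, -0.2]
opening: 0.7
```

```bash
python3 - <<'E'
from m import *; from rig import r
s=r.sense();plan(s,(500.2,153.5,66),(np.pi,0,-1.797))
f=r.grab_frame('scene')['image'];cv2.imwrite('pics/scene1.png',f)
g=r.grab_frame('top')['image'];cv2.imwrite('pics/top1.png',g)
H=holder((500.2,153.5,14))[:4]
p=s['eef_pos'];Rm=R.from_euler('xyz',s['tcp_rot'])
# finger tips expected lines: opening 60mm, pads 22 wide, tip z maybe back
def tips():
    o=[]
    for sg in(1,-1):
        o.append((p+Rm.apply([[sg*30,-11,0],[sg*30,11,0]]),(0,255,255)))
    o.append((p+Rm.apply([[0,0,0],[0,0,40]]),(255,255,0)))
    return o
b=overlay(f,'scene',H+tips(),310,130,130,140,5,'pics/o3.png')
a=overlay(g,'top',H+tips(),190,130,130,140,4,'pics/o4.png')
E
```

```text
pos [499.8 153.4 159.6] rot [ 3.1398e+00 -1.1000e-03 -1.7947e+00] F [ 0.3  0.3 -0.2] open 0.7 t 2.85
shift mm (tool) [-0.3  -0.49 93.58] turn(tool) [ 0.0018 -0.0011  0.0023]
```

View pics/o3.png

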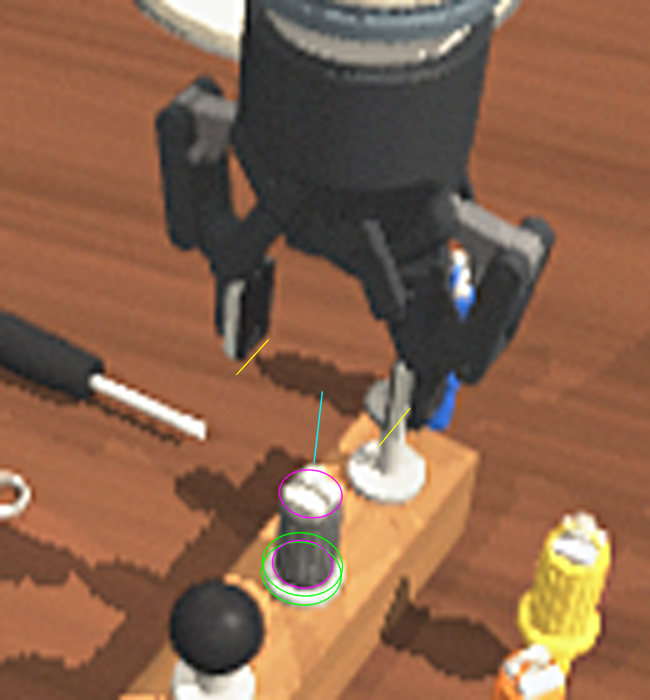

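View pics/o4.png

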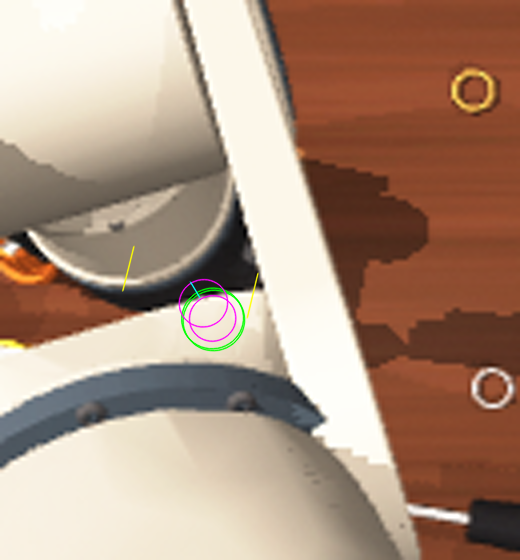

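{"method": "arm_command", "body": {
  "targets": [
    [-0.0003,-0.0005,0.017,0.0018,-0.001,0.002],
    [0,0,0.017,0,0,0],
    [0,0,0.016,0,0,0],
    [0,0,0.014,0,0,0],
    [0,0,0.012,0,0,0],
    [0,0,0.01,0,0,0],
    [0,0,0.0075,0,0,0],
    [0,0,0,0,0,0],
    [0,0,0,0,0,0]
  ]
}}

```text
clock: 3.7
eef_pos: [501.4, 153.9, 66.9]
tcp_rot: [-3.14, 0.001, -1.799]
contact_force: [0.1, 0.1, 0.6]
opening: 0.704
```

{"method": "arm_command", "body": {
  "targets": [
    [0,0,0,0,0,0],
    [0,0,0,0,0,0],
    [0,0,0,0,0,0],
    [0,0,0,0,0,0],
    [0,0,0,0,0,0],
    [0,0,0,0,0,0],
    [0,0,0,0,0,0],
    [0,0,0,0,0,0]
  ],
  "fingers": 0.0,
  "squeeze": 50
}}

```text
clock: 4.37
eef_pos: [501.6, 154.0, 67.3]
tcp_rot: [-3.139, 0.002, -1.799]
contact_force: [-1.2, -0.2, 6.8]
opening: 0.266
```

```bash
python3 - <<'E'
from m import *; from rig import r
s=r.sense();plan(s,(500.2,153.5,66),(np.pi,0,-1.797))
f=r.grab_frame('scene')['image'];cv2.imwrite('pics/scene2.png',f)
overlay(f,'scene',[],310,130,130,140,5,'pics/o5.png')
E
```

```text
pos [501.6 154.   67.3] rot [-3.1388e+00  1.5000e-03 -1.7989e+00] F [-1.2 -0.2  6.8] open 0.266 t 4.37
shift mm (tool) [0.81 1.27 1.28] turn(tool) [-0.0027  0.0015 -0.0019]
```

View pics/o5.png

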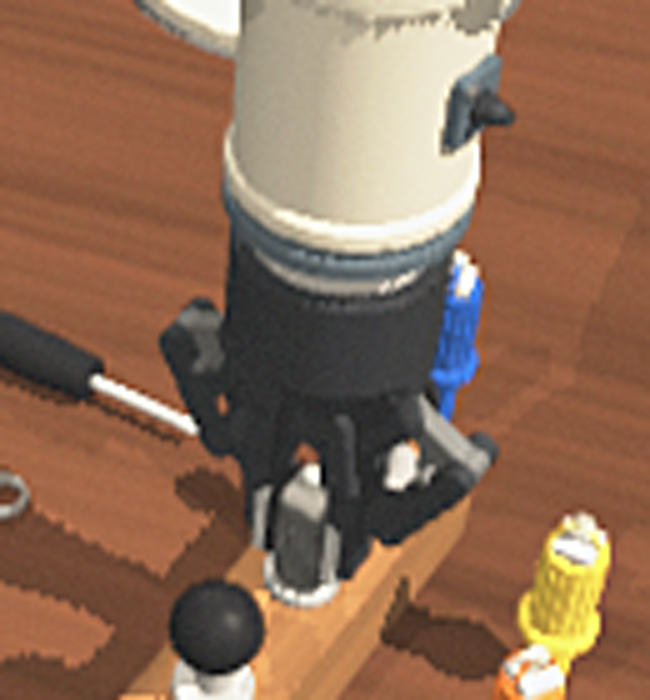

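{"method": "arm_command", "body": {
  "targets": [
    [0,0,-0.005,0,0,0],
    [0,0,-0.01,0,0,0],
    [0,0,-0.015,0,0,0],
    [0,0,-0.02,0,0,0],
    [0,0,-0.02,0,0,0],
    [0,0,-0.02,0,0,0],
    [0,0,-0.02,0,0,0],
    [0,0,-0.015,0,0,0],
    [0,0,-0.01,0,0,0],
    [0,0,0,0,0,0],
    [0,0,0,0,0,0],
    [0,0,0,0,0,0]
  ]
}}

```text
clock: 5.42
eef_pos: [500.2, 153.6, 200.7]
tcp_rot: [-3.141, 0.0, -1.799]
contact_force: [-0.0, -0.1, -1.9]
opening: 0.271
```

```bash
python3 - <<'E'
from m import *; from rig import r
s=r.sense();plan(s,(514.9,-207,220),(np.pi,0,-1.371))
f=r.grab_frame('scene')['image'];cv2.imwrite('pics/scene3.png',f)
p=s['eef_pos'];Rm=R.from_euler('xyz',s['tcp_rot'])
overlay(f,'scene',holder(p+Rm.apply([0,0,53]),-Rm.as_matrix()[:,2]),310,130,130,140,5,'pics/o6.png')
E
```

```text
pos [500.2 153.6 200.7] rot [-3.141e+00  3.000e-04 -1.799e+00] F [-0.  -0.1 -1.9] open 0.271 t 5.42
shift mm (tool) [347.89 -95.89 -19.31] turn(tool) [-7.00e-04  2.00e-04 -4.28e-01]
```

View pics/o6.png

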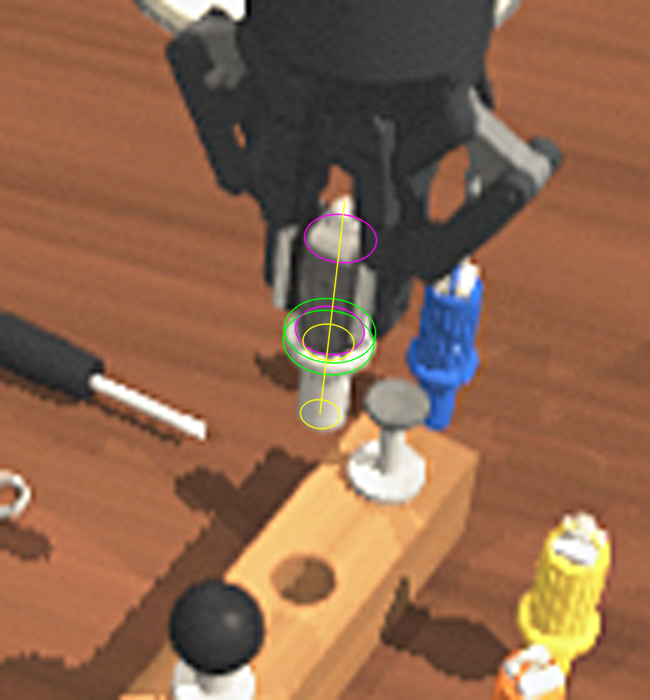

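{"method": "arm_command", "body": {
  "targets": [
    [0.01,-0.003,-0.003,0,0,0],
    [0.02,-0.006,-0.003,0,0,0],
    [0.03,-0.008,-0.003,0,0,0],
    [0.033,-0.009,-0.003,0,0,0],
    [0.033,-0.009,-0.003,0,0,0],
    [0.033,-0.009,-0.002,0,0,0],
    [0.033,-0.009,-0.002,0,0,0],
    [0.033,-0.009,0,0,0,0],
    [0.033,-0.009,0,0,0,0],
    [0.033,-0.009,0,0,0,0],
    [0.027,-0.008,0,0,0,0],
    [0.02,-0.005,0,0,0,0],
    [0.01,-0.003,0,0,0,0],
    [0,0,0,0,0,-0.05],
    [0,0,0,0,0,-0.1],
    [0,0,0,0,0,-0.1],
    [0,0,0,0,0,-0.1],
    [0,0,0,0,0,-0.05],
    [0,0,0,0,0,-0.028],
    [0,0,0,0,0,0]
  ]
}}

```text
clock: 7.13
eef_pos: [515.1, -206.6, 219.9]
tcp_rot: [-3.141, 0.001, -1.369]
contact_force: [0.2, 0.4, -2.4]
opening: 0.268
```

{"method": "arm_command", "body": {
  "targets": [
    [0,0,0,0,0,0],
    [0,0,0,0,0,0],
    [0,0,0,0,0,0]
  ]
}}

```text
clock: 7.38
eef_pos: [515.5, -206.8, 220.3]
tcp_rot: [-3.14, 0.0, -1.372]
contact_force: [0.6, 0.4, -2.1]
opening: 0.265
```

```bash
python3 - <<'E'
from m import *; from rig import r
s=r.sense();plan(s,(514.9,-207,220),(np.pi,0,-1.371))
f=r.grab_frame('scene')['image'];cv2.imwrite('pics/scene4.png',f)
g=r.grab_frame('top')['image'];cv2.imwrite('pics/top4.png',g)
p=s['eef_pos'];Rm=R.from_euler('xyz',s['tcp_rot'])
H=holder(p+Rm.apply([0,0,53]),-Rm.as_matrix()[:,2])
overlay(f,'scene',H,160,110,115,120,5.5,'pics/o7.png')
overlay(g,'top',H,350,120,130,130,4.5,'pics/o8.png')
E
```

```text
pos [ 515.5 -206.8  220.3] rot [-3.1398e+00  4.0000e-04 -1.3716e+00] F [ 0.6  0.4 -2.1] open 0.265 t 7.38
shift mm (tool) [0.06 0.62 0.28] turn(tool) [-0.0018  0.0004 -0.0006]
```

View pics/o7.png

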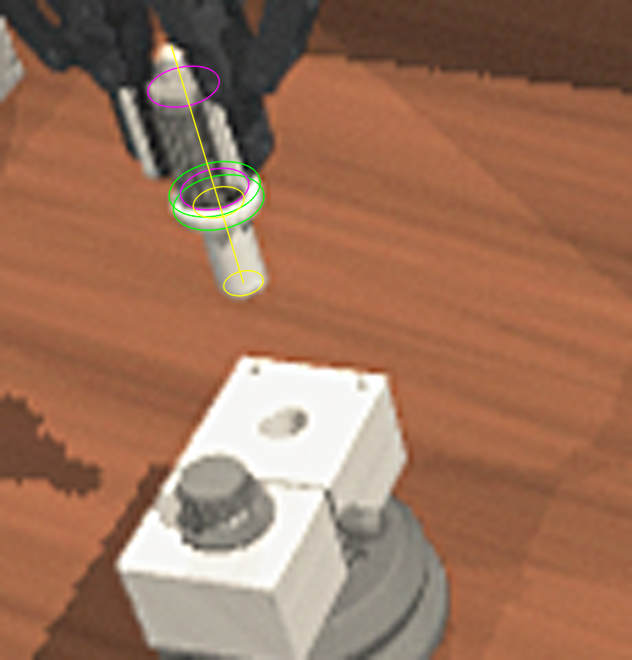

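View pics/o8.png

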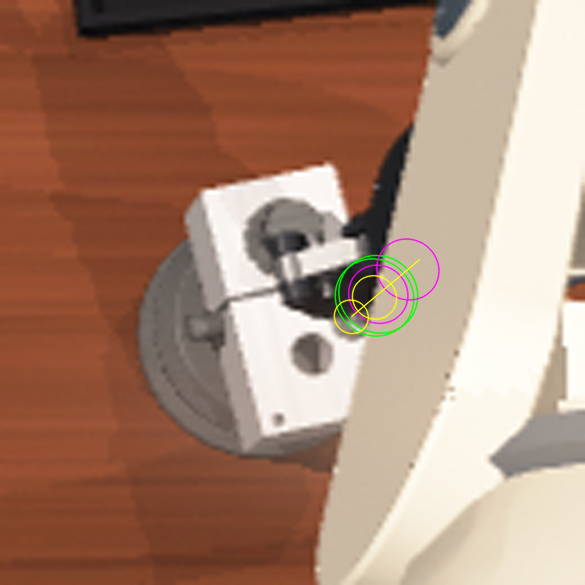

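The scene view shows the holder held straight: foot at crop (240,285), flange where predicted, and the bore at (283,423). I descend partway, then lean about the foot.

{"method": "arm_command", "body": {
  "targets": [
    [0,0.0006,0.008,-0.0015,0,0],
    [0,0,0.014,0,0,0],
    [0,0,0.014,0,0,0],
    [0,0,0.01,0,0,0],
    [0,0,0.004,0,0,0],
    [0.0023,0,0,0,-0.0436,0],
    [0.0023,0,0,0,-0.0436,0],
    [0.0023,0,0,0,-0.0436,0],
    [0.0023,0,0,0,-0.0436,0],
    [0,0,0,0,0,0],
    [0,0,0,0,0,0],
    [0,0,0,0,0,0]
  ]
}}

```text
clock: 8.48
eef_pos: [516.7, -216.0, 169.7]
tcp_rot: [-3.141, 0.173, -1.371]
contact_force: [0.2, 0.2, -2.4]
opening: 0.267
```

```bash
cat > look.py <<'E'
from m import *; from rig import r
import sys
tag=sys.argv[1];L=float(sys.argv[2]) if len(sys.argv)>2 else 53
s=r.sense()
p=s['eef_pos'];Rm=R.from_euler('xyz',s['tcp_rot']);up=-Rm.as_matrix()[:,2]
ft=p-up*L
print('t',round(s['clock'],2),'tcp',p.round(2),'foot',ft.round(2),'tilt',round(float(np.arccos(up[2])),4),'F',s['contact_force'].round(1),'open',round(s['opening'],3))
f=r.grab_frame('scene')['image'];cv2.imwrite(f'pics/s_{tag}.png',f)
g=r.grab_frame('top')['image'];cv2.imwrite(f'pics/t_{tag}.png',g)
H=holder(ft,up)
B=[(circ((516.3,-206.6,96),9.75),(0,0,255))]
B2=[(circ((513.9,-206.9,96),9.75),(0,0,255))]
a=overlay(f,'scene',H[4:]+H[:1]+B,175,135,70,80,7,'pics/x.png')
b=overlay(g,'top',H[4:]+H[:1]+B2,385,165,50,80,6,'pics/y.png')
h=560;b=cv2.copyMakeBorder(b,0,h-b.shape[0],0,0,cv2.BORDER_CONSTANT)
cv2.imwrite(f'pics/l_{tag}.png',np.hstack([a,b]))
E
python3 look.py a
```

```text
t 8.48 tcp [ 516.74 -215.96  169.7 ] foot [ 514.94 -206.99  117.5 ] tilt 0.1735 F [ 0.2  0.2 -2.4] open 0.267
```

View pics/l_a.png

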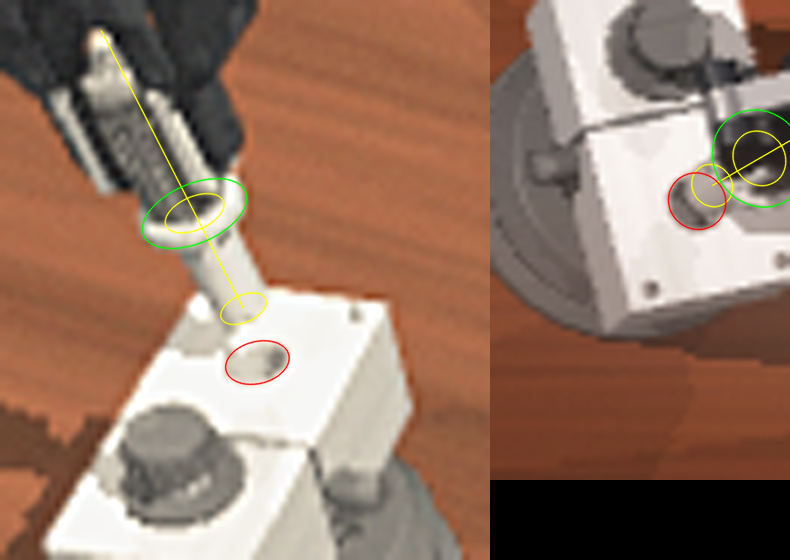

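```bash
cat > zoom.py <<'E'
from m import *
import sys
tag=sys.argv[1]
f=cv2.imread(f'pics/s_{tag}.png');g=cv2.imread(f'pics/t_{tag}.png')
a=cv2.resize(f[155:205,188:228],None,fx=10,fy=10,interpolation=cv2.INTER_CUBIC)
b=cv2.resize(g[170:220,400:440],None,fx=10,fy=10,interpolation=cv2.INTER_CUBIC)
cv2.imwrite(f'pics/z_{tag}.png',np.hstack([a,b]))
E
python3 zoom.py a
```

```text
(no output)
```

View pics/z_a.png

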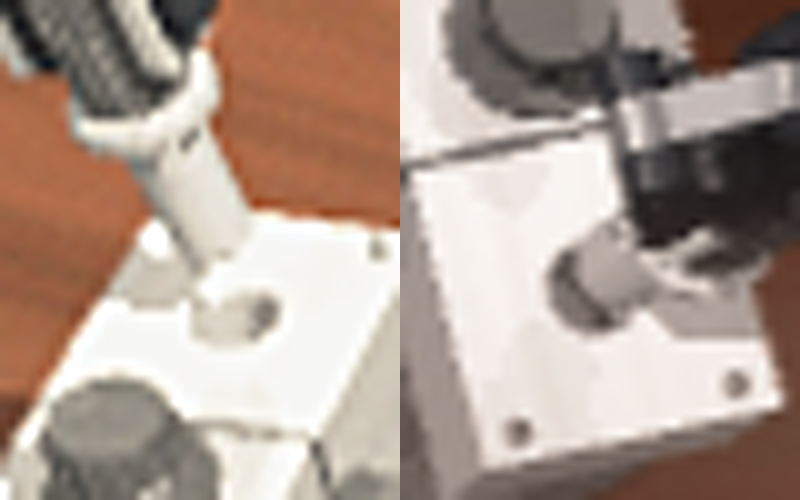

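```bash
cat > d.py <<'E'
from m import *; from rig import r
import sys
d=np.array([float(v) for v in sys.argv[1:4]])
s=r.sense();Rm=R.from_euler('xyz',s['tcp_rot']);print((Rm.inv().apply(d)).round(2))
E
python3 d.py 0.4 1.3 -19.5
```

```text
[ 2.19 -0.64 19.41]
```

{"method": "arm_command", "body": {
  "targets": [
    [0.0004,-0.0002,0.004,0,0,0],
    [0.0005,-0.0002,0.005,0,0,0],
    [0.0005,-0.0002,0.005,0,0,0],
    [0.0005,0,0.0035,0,0,0],
    [0.0003,0,0.0019,0,0,0],
    [0,0,0,0,0,0],
    [0,0,0,0,0,0]
  ]
}}

```text
clock: 9.17
eef_pos: [517.2, -214.7, 150.1]
tcp_rot: [-3.141, 0.175, -1.371]
contact_force: [0.5, 0.3, -1.8]
opening: 0.262
```

```bash
python3 look.py b; python3 zoom.py b
```

```text
t 9.17 tcp [ 517.21 -214.7   150.14] foot [ 515.4  -205.67   97.95] tilt 0.1747 F [ 0.5  0.3 -1.8] open 0.262
```

View pics/z_b.png

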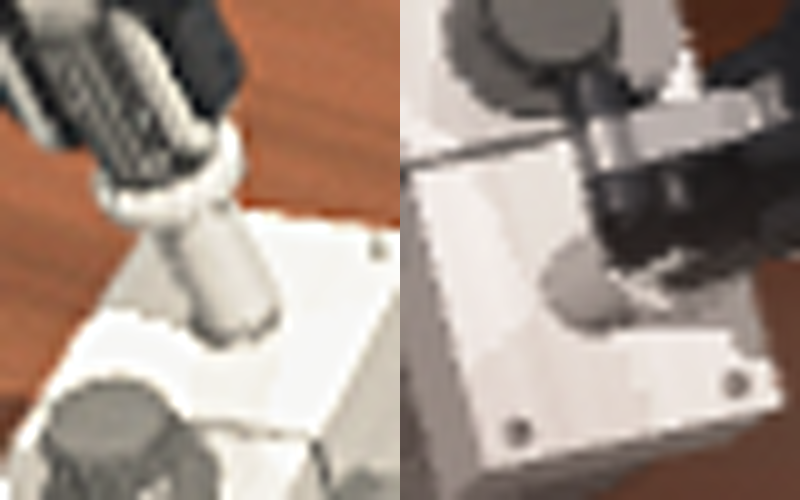

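View pics/l_b.png

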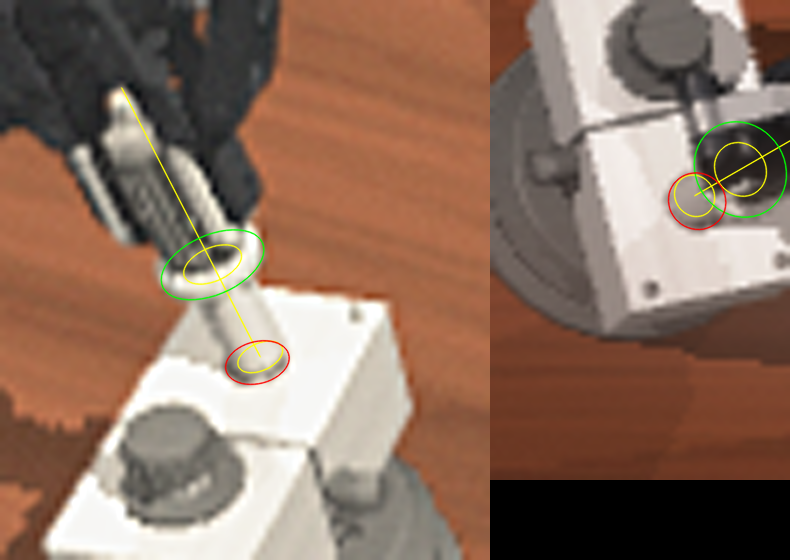

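{"method": "arm_command", "body": {
  "targets": [
    [0.0002,0,0.001,0,0,0],
    [0.0002,0,0.001,0,0,0],
    [0.0002,0,0.001,0,0,0],
    [0.0001,0,0.0008,0,0,0],
    [0,0,0,0,0,0],
    [0,0,0,0,0,0]
  ]
}}

```text
clock: 9.77
eef_pos: [517.2, -214.8, 146.4]
tcp_rot: [-3.141, 0.175, -1.371]
contact_force: [0.2, 0.3, -1.4]
opening: 0.265
```

```bash
python3 look.py c; python3 zoom.py c
```

```text
t 9.77 tcp [ 517.23 -214.77  146.41] foot [ 515.43 -205.74   94.22] tilt 0.1746 F [ 0.2  0.3 -1.4] open 0.265
```

View pics/z_c.png

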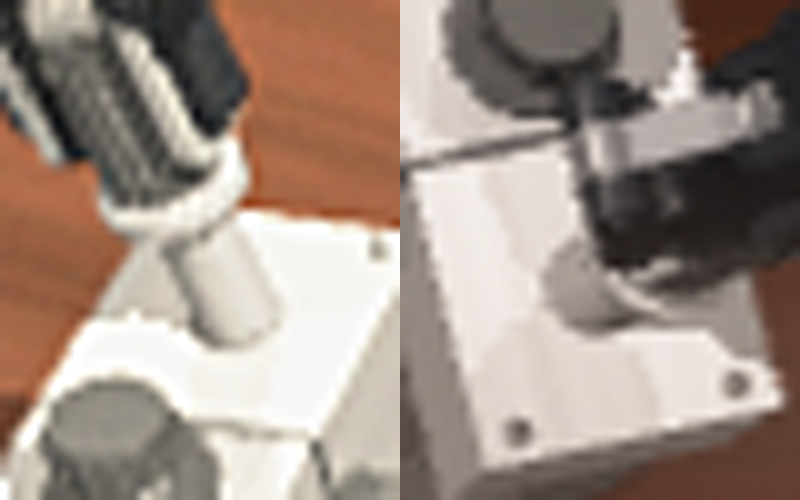

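{"method": "arm_command", "body": {
  "targets": [
    [0.0001,0,0.0007,0,0,0],
    [0.0001,0,0.0007,0,0,0],
    [0,0,0,0,0,0],
    [0,0,0,0,0,0]
  ]
}}

```text
clock: 10.2
eef_pos: [517.4, -215.0, 145.2]
tcp_rot: [-3.141, 0.174, -1.371]
contact_force: [0.1, -2.1, 0.1]
opening: 0.27
```

{"method": "arm_command", "body": {
  "targets": [
    [-0.002,0,0,0,0.0436,0],
    [-0.002,0,0,0,0.0436,0],
    [0,0,0,0,0,0]
  ]
}}

```text
clock: 10.45
eef_pos: [516.4, -210.5, 145.8]
tcp_rot: [-3.141, 0.084, -1.37]
contact_force: [0.4, -4.5, -2.1]
opening: 0.269
```

```bash
python3 look.py d; python3 zoom.py d
```

```text
t 10.45 tcp [ 516.38 -210.55  145.77] foot [ 515.53 -206.16   92.96] tilt 0.0845 F [ 0.4 -4.5 -2.1] open 0.269
```

View pics/z_d.png

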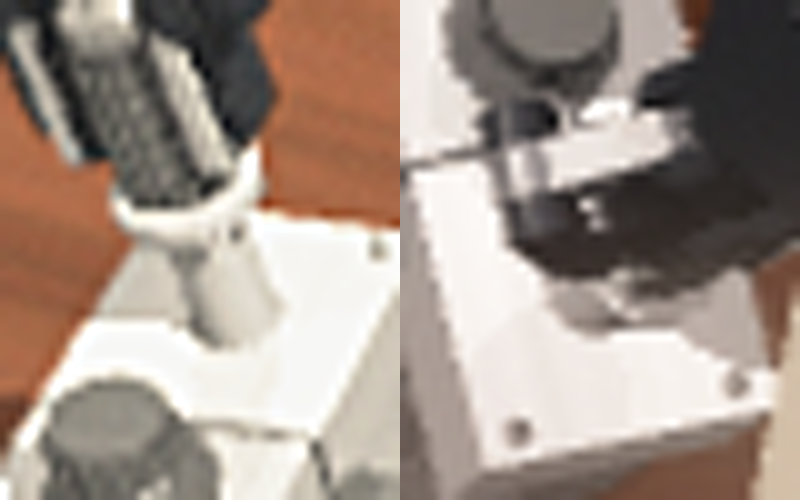

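{"method": "arm_command", "body": {
  "targets": [
    [-0.0016,0,0,0,0.0425,0],
    [-0.0016,0,0,0,0.0425,0],
    [0,0,0,0,0,0],
    [0,0,0,0,0,0]
  ]
}}

```text
clock: 10.88
eef_pos: [515.7, -207.4, 145.8]
tcp_rot: [-3.141, 0.004, -1.37]
contact_force: [-0.6, 0.4, -1.8]
opening: 0.267
```

```bash
python3 look.py e; python3 zoom.py e
```

```text
t 10.88 tcp [ 515.73 -207.37  145.81] foot [ 515.69 -207.14   92.81] tilt 0.0044 F [-0.6  0.4 -1.8] open 0.267
```

View pics/z_e.png

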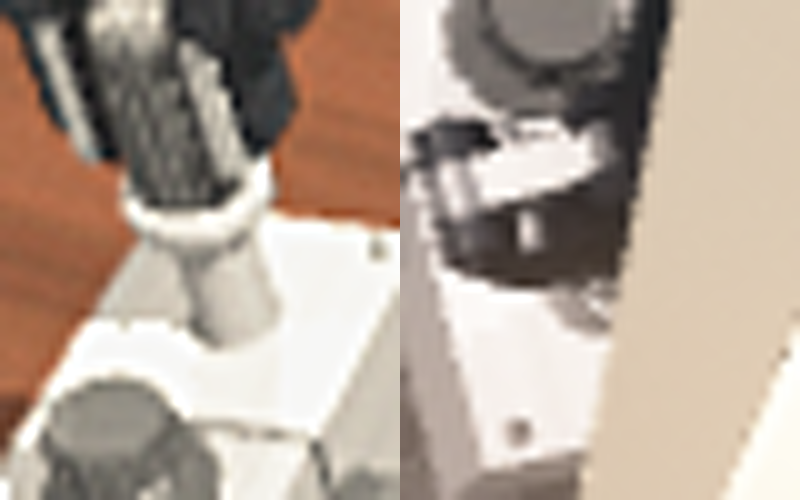

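{"method": "arm_command", "body": {
  "targets": [
    [0,0,0.0015,0,0.004,0],
    [0,0,0.0015,0,0,0],
    [0,0,0.0015,0,0,0],
    [0,0,0,0,0,0]
  ]
}}

```text
clock: 11.32
eef_pos: [515.6, -207.7, 140.9]
tcp_rot: [3.141, -0.001, -1.371]
contact_force: [-0.3, 0.5, -1.7]
opening: 0.269
```

Free so far; sliding down.

{"method": "arm_command", "body": {
  "targets": [
    [0,0,0.002,0,0,0],
    [0,0,0.002,0,0,0],
    [0,0,0.002,0,0,0],
    [0,0,0.002,0,0,0],
    [0,0,0,0,0,0]
  ]
}}

```text
clock: 11.73
eef_pos: [515.6, -207.6, 132.9]
tcp_rot: [3.142, -0.001, -1.371]
contact_force: [0.7, 0.1, -2.1]
opening: 0.266
```

{"method": "arm_command", "body": {
  "targets": [
    [0,0,0.002,0,0,0],
    [0,0,0.002,0,0,0],
    [0,0,0.002,0,0,0],
    [0,0,0.002,0,0,0],
    [0,0,0,0,0,0]
  ]
}}

```text
clock: 12.15
eef_pos: [515.6, -207.6, 124.9]
tcp_rot: [3.142, -0.001, -1.371]
contact_force: [0.2, -0.1, -1.1]
opening: 0.267
```

{"method": "arm_command", "body": {
  "targets": [
    [0,0,0.002,0,0,0],
    [0,0,0.002,0,0,0],
    [0,0,0.002,0,0,0],
    [0,0,0.002,0,0,0],
    [0,0,0.002,0,0,0],
    [0,0,0,0,0,0]
  ]
}}

```text
clock: 12.65
eef_pos: [515.6, -207.6, 114.9]
tcp_rot: [3.142, -0.001, -1.371]
contact_force: [0.0, -0.2, -2.0]
opening: 0.265
```

{"method": "arm_command", "body": {
  "targets": [
    [0,0,0.001,0,0,0],
    [0,0,0.001,0,0,0],
    [0,0,0.001,0,0,0],
    [0,0,0.001,0,0,0],
    [0,0,0,0,0,0]
  ]
}}

```text
clock: 13.07
eef_pos: [515.9, -207.8, 111.4]
tcp_rot: [-3.141, -0.002, -1.371]
contact_force: [-1.0, -0.7, -1.1]
opening: 0.269
```

{"method": "arm_command", "body": {
  "targets": [
    [0,0,0.001,0,0,0],
    [0,0,0.001,0,0,0],
    [0,0,0,0,0,0]
  ]
}}

```text
clock: 13.32
eef_pos: [516.0, -207.8, 111.3]
tcp_rot: [-3.141, -0.002, -1.371]
contact_force: [-7.9, 2.8, 20.2]
opening: 0.268
```

```bash
python3 look.py f; python3 zoom.py f
```

```text
t 13.32 tcp [ 516.   -207.8   111.26] foot [ 516.07 -207.89   58.26] tilt 0.0021 F [-7.9  2.8 20.2] open 0.268
```

View pics/z_f.png

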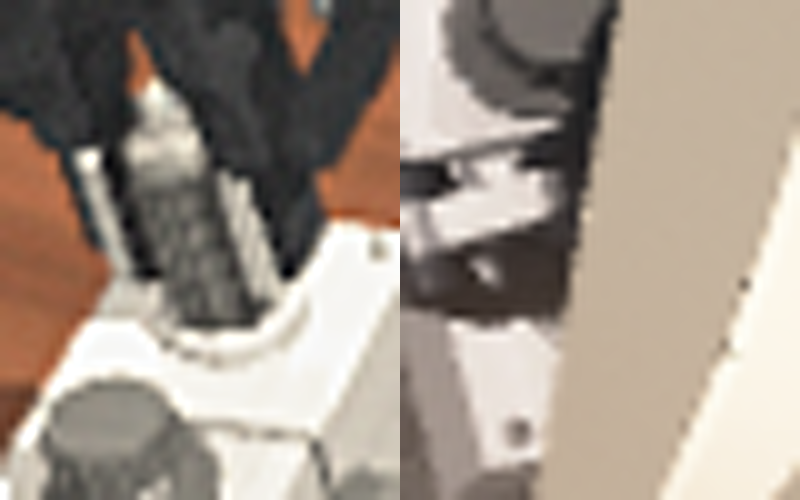

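Firm stop at the expected height (foot nominal 58.3, Fz 20 N), and the picture shows the flange on the vise top. Relax the push, release and rise.

{"method": "arm_command", "body": {
  "targets": [
    [0,0,-0.001,0,0,0],
    [0,0,-0.0003,0,0,0],
    [0,0,0,0,0,0],
    [0,0,0,0,0,0]
  ]
}}

```text
clock: 13.75
eef_pos: [516.1, -207.8, 111.3]
tcp_rot: [-3.141, -0.002, -1.371]
contact_force: [-3.3, 1.0, 8.9]
opening: 0.266
```

{"method": "arm_command", "body": {
  "targets": [
    [0,0,0,0,0,0],
    [0,0,0,0,0,0],
    [0,0,0,0,0,0],
    [0,0,0,0,0,0],
    [0,0,0,0,0,0],
    [0,0,0,0,0,0]
  ],
  "fingers": 0.06
}}

```text
clock: 14.25
eef_pos: [515.8, -207.7, 110.5]
tcp_rot: [-3.141, -0.002, -1.371]
contact_force: [-0.4, -0.1, 0.7]
opening: 0.702
```

{"method": "arm_command", "body": {
  "targets": [
    [0,0,-0.004,0,0,0],
    [0,0,-0.01,0,0,0],
    [0,0,-0.02,0,0,0],
    [0,0,-0.025,0,0,0],
    [0,0,-0.025,0,0,0],
    [0,0,-0.015,0,0,0],
    [0,0,-0.005,0,0,0],
    [0,0,0,0,0,0]
  ]
}}

```text
clock: 14.92
eef_pos: [516.6, -207.9, 216.6]
tcp_rot: [-3.138, -0.004, -1.371]
contact_force: [0.9, -1.0, -0.7]
opening: 0.703
```

```bash
python3 - <<'E'
from m import *; from rig import r
s=r.sense();plan(s,(515.4+53,-207.4+10.8,220),(np.pi,0,-1.371))
f=r.grab_frame('scene')['image'];cv2.imwrite('pics/s_g.png',f)
g=r.grab_frame('top')['image'];cv2.imwrite('pics/t_g.png',g)
cx=515.5+53*.98;cy=-207.2+54*.199
K=[(circ((cx,cy,122),13),(0,0,255))]
overlay(f,'scene',holder((515.5,-207.2,58))[:4]+K,165,110,90,120,5,'pics/x.png')
a=cv2.imread('pics/x.png');b=overlay(g,'top',K,370,135,70,120,5,'pics/y.png')
cv2.imwrite('pics/l_g.png',np.hstack([a,b]))
E
```

```text
pos [ 516.6 -207.9  216.6] rot [-3.1382 -0.0035 -1.371 ] F [ 0.9 -1.  -0.7] open 0.703 t 14.92
shift mm (tool) [ -0.83 -52.99  -3.2 ] turn(tool) [-0.0034 -0.0035  0.0001]
```

View pics/l_g.png

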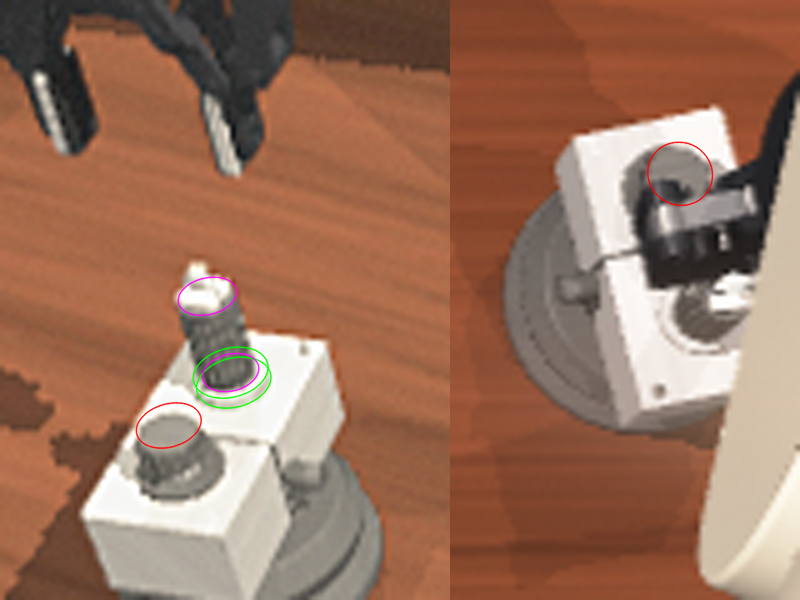

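The holder is upright with its flange on the top (grip at crop 215,345), and the cap is at (170,432), raised. Next I close the fingers and move over the cap.

{"method": "arm_command", "body": {
  "targets": [
    [0,-0.008,0,-0.0034,-0.0035,0],
    [0,-0.012,0,0,0,0],
    [-0.0008,-0.013,0,0,0,0],
    [0,-0.012,0,0,0,0],
    [0,-0.008,0,0,0,0],
    [0,0,0.015,0,0,0],
    [0,0,0.02,0,0,0],
    [0,0,0.02,0,0,0],
    [0,0,0.015,0,0,0],
    [0,0,0.008,0,0,0],
    [0,0,0.005,0,0,0],
    [0,0,0,0,0,0],
    [0,0,0,0,0,0]
  ],
  "fingers": 0.0
}}

```text
clock: 16.1
eef_pos: [567.9, -196.2, 132.0]
tcp_rot: [3.139, 0.002, -1.371]
contact_force: [0.6, -0.2, 0.6]
opening: -0.0
```

```bash
python3 - <<'E'
from m import *; from rig import r
s=r.sense();plan(s,(515.4+53,-207.4+10.8,114),(np.pi,0,-1.371))
f=r.grab_frame('scene')['image'];cv2.imwrite('pics/s_h.png',f)
overlay(f,'scene',[],165,110,90,120,5,'pics/l_h.png')
E
```

```text
pos [ 567.9 -196.2  132. ] rot [ 3.1392e+00  1.6000e-03 -1.3708e+00] F [ 0.6 -0.2  0.6] open -0.0 t 16.1
shift mm (tool) [ 0.5  -0.48 17.95] turn(tool) [0.0024 0.0016 0.0002]
```

View pics/l_h.png

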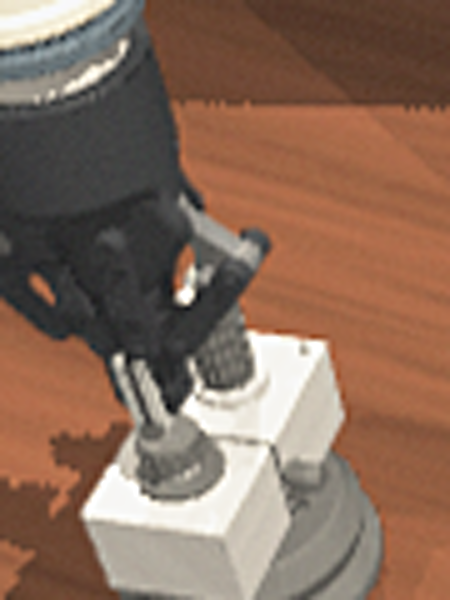

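{"method": "arm_command", "body": {
  "targets": [
    [0,0,0.003,0,0,0],
    [0,0,0.003,0,0,0],
    [0,0,0.002,0,0,0],
    [0,0,0.002,0,0,0],
    [0,0,0.002,0,0,0],
    [0,0,0.002,0,0,0],
    [0,0,0,0,0,0]
  ]
}}

```text
clock: 16.73
eef_pos: [567.3, -196.2, 117.4]
tcp_rot: [3.139, 0.002, -1.371]
contact_force: [-0.3, -0.1, 0.1]
opening: 0.001
```

{"method": "arm_command", "body": {
  "targets": [
    [0,0,0.001,0,0,0],
    [0,0,0.001,0,0,0],
    [0,0,0.001,0,0,0],
    [0,0,0.001,0,0,0],
    [0,0,0,0,0,0]
  ]
}}

```text
clock: 17.15
eef_pos: [567.3, -196.2, 114.0]
tcp_rot: [3.139, 0.002, -1.371]
contact_force: [-3.0, 1.1, 8.9]
opening: 0.003
```

{"method": "arm_command", "body": {
  "targets": [
    [0,0,0.0008,0,0,0],
    [0,0,0.0008,0,0,0],
    [0,0,0,0,0,0]
  ]
}}

```text
clock: 17.4
eef_pos: [567.4, -196.3, 113.8]
tcp_rot: [3.139, 0.002, -1.371]
contact_force: [-7.8, 2.5, 23.1]
opening: -0.0
```

Firm stop at 113.8 mm (fully down is 114). Hold briefly, then retreat.

{"method": "arm_command", "body": {
  "targets": [
    [0,0,0,0,0,0],
    [0,0,0,0,0,0],
    [0,0,0,0,0,0],
    [0,0,-0.003,0,0,0],
    [0,0,-0.008,0,0,0],
    [0,0,-0.015,0,0,0],
    [0,0,-0.025,0,0,0],
    [0,0,-0.03,0,0,0],
    [0,0,-0.03,0,0,0],
    [0,0,-0.025,0,0,0],
    [0.02,0,-0.01,0,0,0],
    [0.03,0,0,0,0,0],
    [0.035,0,0,0,0,0],
    [0.035,0,0,0,0,0],
    [0.03,0,0,0,0,0],
    [0.03,0,0,0,0,0],
    [0.02,0,0,0,0,0],
    [0.01,0,0,0,0,0],
    [0,0,0,0,0,0],
    [0,0,0,0,0,0]
  ]
}}

```text
clock: 19.07
eef_pos: [609.1, -401.6, 257.1]
tcp_rot: [3.138, 0.003, -1.371]
contact_force: [-0.2, -0.1, 0.3]
opening: -0.002
```

```bash
python3 - <<'E'
from m import *; from rig import r
s=r.sense();plan(s,(568,-196,114),(np.pi,0,-1.371))
f=r.grab_frame('scene')['image'];cv2.imwrite('pics/s_i.png',f)
g=r.grab_frame('top')['image'];cv2.imwrite('pics/t_i.png',g)
cx=515.5+53*.98;cy=-207.2+54*.199
K=lambda z,c:[(circ((cx,cy,z),13),c)]
a=overlay(f,'scene',holder((515.5,-207.2,58))[:4]+K(122,(0,0,255))+K(114,(255,255,0)),165,140,80,90,5,'pics/x.png')
b=overlay(g,'top',K(114,(255,255,0)),370,135,70,90,5,'pics/y.png')
cv2.imwrite('pics/l_i.png',np.hstack([a,b]))
E
```

```text
pos [ 609.1 -401.6  257.1] rot [ 3.1383e+00  3.0000e-03 -1.3715e+00] F [-0.2 -0.1  0.3] open -0.002 t 19.07
shift mm (tool) [-209.24   -0.88  143.68] turn(tool) [ 0.0033  0.003  -0.0005]
```

View pics/l_i.png

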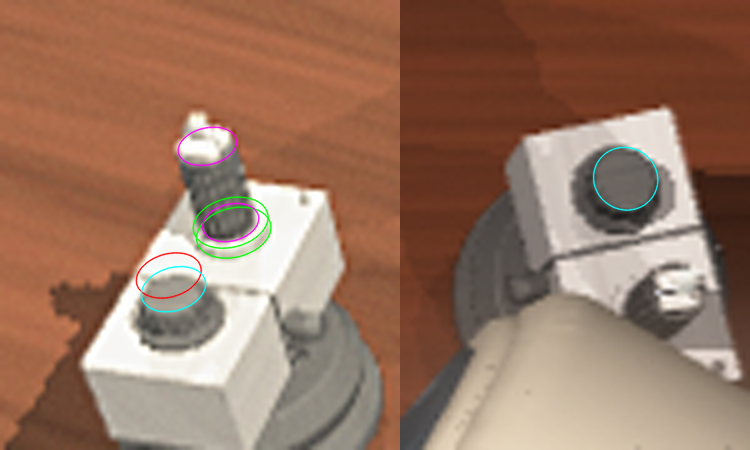

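View pics/s_i.png

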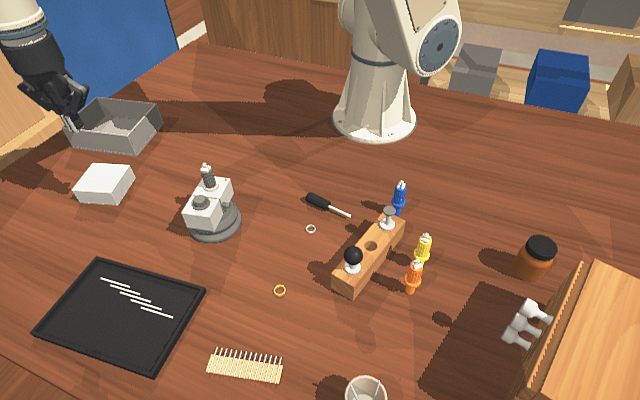

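The cap lies on the fully-down outline and the holder stands home. The pusher and punch are in place, and the gripper is clear with no contact force. Handing in.

```bash
python3 -c "
from rig import r
print(r.sign_off())"
```

```text
the job is handed in; nothing more can be done
None
```

I took the ring holder from the stand's middle hole and entered its foot in the vise bore at a lean of 0.175 rad, about 3 mm deep. I then straightened it, slid it home, released it, pressed the locking cap down and moved the arm clear. I handed in at about 19 s; the sign-off gives no verdict.

**Last checks:**
- **Holder:** it came to a firm stop with its foot about 38 mm below the mouth, pushing with 20 N. It stands upright in the final picture.
- **Locking cap:** it met a firm stop at 113.8 mm under 23 N, where fully down is 114. In the picture it matches the fully-down outline.
- **Other tools:** by eye, the pusher, the punch and the coloured look-alikes are where they started. I did not measure how far they might have moved.
- **Arm:** it is clear of everything and reads about 0 N.

**What disagreed:**
- The two cameras placed the bore about 2.4 mm apart in x, and the cap about 6 mm apart. I used a bore position between the two and corrected it by watching the held foot. While straightening, a side force of up to 4.5 N showed the foot was about 1 mm too far to +y, so I shifted it.
- On the cap's first stroke the force read about 0 N when the arm paused, where I expected roughly 5 N of friction. It then rose to the firm stop.

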